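# Pin and cotter the book press

## Task

Lock the book press: push its clevis pin fully home, then take the spring cotter from the rack and push its straight leg down through the pin's cross hole until the bow snaps over the pin. The pin may have rolled, so its hole need not stand upright: feel for its mouth and ease the hole upright with the leg. Keep below about 15 N on the cotter and 25 N on the pin's head or the press. Leave it standing there released, and leave the other things where they are.

Things in the scene. Friction and masses are not known exactly. Their poses are not given: they have to be found in the camera images.
- press: Small book press, fixed: base board x -40..250, y -95..95, top z 20 mm; book and pressing board (x 52..242, top z 72) under a steel strap (20 wide, along x, top z 81) held at the near end in a two-lug clevis. Origin on the table under the clevis; x points to the book, y along the clevis pin, z up. Lugs: 28 wide in x, outer faces y = +18 and -18, round tops z 104. Pin axis at z 90.
- pin (a joint): How far the steel clevis pin is pushed in, m, along press -y: 0 = drawn out 30 mm, 0.030 = home (rigid stop). About 5 N friction; stays where left. Round bar 18 mm in diameter along press y at z 90 mm; head 26 mm in diameter, 8 mm thick at its +y end. Only at home does its cross hole stand well clear of the -y lug.
- pin_head (a point): Centre of the outer flat face (facing press +y) of the clevis pin's head; push here along press -y. Axes as the press.
- hole (a point): Centre of the pin's cross hole, on the pin axis, 10 mm from its plain end and, at home, 10 mm outside the -y lug. Square, 6.8 mm, right through the 18 mm pin. The pin may be rolled about its axis by up to 0.75 rad either way, NOT shown here (axes as the press): the upper mouth, 9 mm from the axis, can lie up to 6 mm to either side along press x. It rolls stiffly (0.03 N m), e.g. with a leg put in its mouth.
- clip: Steel spring cotter, 60 g, standing loose leg down in a rack slot among awls. Origin on the leg's axis at the coil's underside, z up. Coil = grip: 30 mm along x, 16 mm thick in y (pinch these flat sides), z 0..36. Leg: 5 mm diameter, last 6 mm 3.6 mm, down to z -58. On its +x side the bow, a spring strip 10 wide, 3 thick, narrowest (5.5 from the leg axis) at z -36, flared end at x 15, z -46.
- leg_tip (a point): Lowest point of the cotter's straight leg, 58 mm below the clip's origin. Axes as the clip. Nothing stands in its way for 70 mm below the pin's axis.
- seat (a point): Point on the leg's axis 28 mm below the clip's origin: it comes to the centre of the cross hole when the cotter is home and the bow has snapped round the pin. The bow rides over the pin's outside, so the clip's x must lie along press x or against it (either is right). Axes as the clip.
- bow (a joint): Spread of the cotter's bow, rad: 0 at rest; 1.3 N m/rad and a small preload. Peaks near 0.1 while the bow's narrow place passes the pin's widest part (seat about 8 mm too high), which takes some 5 to 10 N along the leg; then resistance drops and the bow closes to about 0 round the pin. Pushing farther loads it again.
- rack: Beech rack, fixed, 200 x 44 x 74 mm high, origin under its centre, long side along x. Three slots (24 in x, 12 in y) go right through from the top; the things in them stand at x = -60, 0 and 60, y = 0. The clip's x lies along the rack's x, its coil rests on the rack's top. The awls stand 70 mm above it, up to 34 mm in diameter.
- awl_a: Awl with a wooden handle standing in the rack; a bystander.
- awl_b: A second such awl in the rack; a bystander.
- bone_folder: Bone folder, 150 x 22 x 5 mm, lying on the press's pressing board at the +y side; a bystander.
- knife: Paring knife with a wooden handle, 225 mm long, lying on the mat; a bystander.
- pencil: Yellow pencil, 160 mm, on the mat; a bystander.
Things that resemble listed ones, but are neither listed nor needed, are in the scene too. There is more than one size of the clip; the one meant has the size given above.

How it is judged:
By the outcome, as a careful person would: the job done as asked, in the order asked, and still so for the second after the job is handed in, with the robot touching nothing.
It also fails if it takes over 67 s, if anything falls off the work surface, if the arm or the gripper's body presses on something with over 40 N, if the wrist force passes 120 N, or if a joint passes its speed limit or range.

## Robot

A 6-joint arm with a two-finger parallel gripper is mounted at the origin on the work surface. World frame = base frame: x ahead of the robot, y to its left, z up, the work surface at z = 0. Lengths are in m, angles in rad, forces in N, time in s.
With the tool pointing down it reaches from about 0.325 to 0.9 m from the base axis. Payload 3.5 kg.
Tool frame: the origin (TCP) lies at the very end of the fingers, on their centre line; the grasp point (between the pads) lies 19 mm behind it (env.tcp_to_grasp is the distance from the TCP to the grasp point, in m); z points along the fingers, y is the line along which they close (so a half turn about z gives the same grasp; the last joint's range is limited). The gripper opens to 85 mm and grips with 20 to 120 N. Pads are 22 mm wide; open, the fingers measure 114 mm over their backs; the gripper's body (76 mm by 85 mm) begins 54 mm behind the grasp point. The pads swing forward as they close: fully open they stand 13 mm farther back than shut.
Start: joints at [1.14, 0.276, -0.026, 1.268, 0, 1.467], TCP at [0.201, 0.592, 0.231] pointing down, gripper open.
Joint ranges: [-3.12, 3.12], [-0.85, 1.88], [-1.08, 1.24], [-1.95, 2.15], [-1.57, 1.53], [-3.14, 3.14]. Speed limits (rad/s): [2.57, 2.57, 3.14, 3.14, 3.14, 3.14].

## Interface

Orientations are given as a 3x3 rotation matrix whose columns are the frame's x, y, z axes.
In Python, from workcell import env gives the robot as it stands. The module is installed in compiled form; this text tells all that it offers.
- The arm moves only by the tool step_arm, never from a script. Its argument "rows" is a list of rows, each an object with "translation": the shift along the tool's x, y, z in units of 12 cm (1.0 is 12 cm), a list of three; "delta_rot": the turn, a rotation vector about the tool's x, y, z in units of 60 degrees (1.0 is 60 degrees), a list of three. In form: [{"translation": [x, y, z], "delta_rot": [rx, ry, rz]}, ...]. A call has 1 to 12 rows; each row shifts and turns the commanded pose from where the row before left it, along the tool's axes as they then stand; what a row does not reach is not made up. A row lasts 1/8 s, in which the tool goes at most 62.5 mm and 10.7 degrees, less where a joint would pass 70% of its speed; a pose out of reach is approached as far as the arm can. A call with a number of a shift or a turn outside -1 to 1 is refused whole. A call with a gripper value outside its range is refused whole. "claw" is the closure, from -1 (fully open) to 1 (shut), so that 0 is half open, set as the call begins (left out, the last holds). The fingers move at their own pace and stop on an object; the grip force is fixed at half the most. Time passes only in rows, so rows that do not move let the fingers close. It gives the time, the measured TCP pose, the force, the opening and the grip force at its end, in the units of the state.
- env.state(): the state, without advancing time (a new reading comes with each control period).
- env.camera(name): name is "side" or "top" or "wrist"; returns a dict with "img" (384x512x3 uint8, red, green, blue), "camera_matrix" (3x3 intrinsics, pixels), "view" (4x4, takes a point from world to camera coordinates); the wrist camera has in their place "mount" (4x4, takes a point from camera to tool coordinates, whose origin is the TCP and whose axes are the flange's). Camera axes: x right, y down, z forward; pixel columns grow to the right and rows downward; lengths in m; the calibration is good to about 2 mm. The wrist camera is an equidistant fisheye: a pixel r from the principal point sees the ray r / f radians off the axis. A picture is of the moment at which its call begins: read the wrist's pose just before it. There is no depth.
- env.hand_in(): hands the job in; it is judged then, once.
The state is a dict: "clock": time; "joint_pos": joint angles; "joint_vel": joint speeds; "tau": joint torques, N m; "tcp_pos": TCP position; "orientation": TCP orientation; "force": force on the tool from outside, world axes, zero at the start; "wrist_torque": the same for the moment, N m; "finger_gap": finger opening in m; "finger_force": force on a finger pad.
Only numpy, scipy, OpenCV 4.12 (cv2) and the standard library are available. Lean on these libraries where they do the work, as an engineer would, in place of code of your own. Each camera call takes 0.05 s, during which the arm holds its last target. There are 200 camera calls.

## Working session

There is one attempt and no reset: what is moved stays moved. The work goes in short steps, Python scripts to look and compute and a tool call to move; the robot and the scene stay as the last step left them, time stands still between calls to the robot, and variables do not carry over. Pictures are saved under pics/ and viewed, at most 10 in all, crops included, and the job is handed in when it is done.

Besides the shell and the picture viewer there is one more tool, called in YAML: its name, and indented under it one key for each argument. step_arm: Moves the arm, as the interface text tells. Shifts and turns lie within -1 to 1; 1 stands for 12 cm of shift or 60 degrees of turn. Its arguments: {"type":"object","properties":{"rows":{"type":"array","items":{"type":"object","properties":{"translation":{"type":"array","items":{"type":"number","minimum":-1,"maximum":1}},"delta_rot":{"type":"array","items":{"type":"number","minimum":-1,"maximum":1}}}}},"claw":{"type":"number"}},"required":["rows"]}

```bash
mkdir -p pics; cat > h.py <<'E'
import numpy as np, cv2
from workcell import env
def ray(c,u,v):
    K=np.array(c["camera_matrix"]);V=np.array(c["view"]);R=V[:3,:3];o=-R.T@V[:3,3]
    d=R.T@np.linalg.solve(K,[u,v,1.]);return o,d
def atz(c,u,v,z):
    o,d=ray(c,u,v);return o+d*(z-o[2])/d[2]
def proj(c,p):
    V=np.array(c["view"]);q=np.array(c["camera_matrix"])@(V[:3,:3]@np.array(p)+V[:3,3]);return q[:2]/q[2]
def tri(rs):
    A=np.zeros((3,3));b=np.zeros(3)
    for o,d in rs:
        d=d/np.linalg.norm(d);M=np.eye(3)-np.outer(d,d);A+=M;b+=M@o
    return np.linalg.solve(A,b)
E
python3 - <<'E'
from h import *
import pickle
s=env.state();cs={n:env.camera(n) for n in("top","side")}
pickle.dump(cs,open("c0.pkl","wb"))
for n in cs:
    cv2.imwrite(f"pics/{n}0.png",cv2.resize(cs[n]["img"][:,:,::-1],(800,600),interpolation=cv2.INTER_CUBIC))
    V=np.array(cs[n]["view"]);print(n,-V[:3,:3].T@V[:3,3],V[2,:3],np.array(cs[n]["camera_matrix"])[0])
print(s["tcp_pos"],s["orientation"],s["force"],s["clock"])
E
```

```text
top [ 0.33013896 -0.0454045   0.92499437] [ 2.10558354e-01  8.43455840e-04 -9.77580927e-01] [395.66550867   0.         260.77861935]
side [ 0.11551398 -0.89510521  0.60062352] [ 0.36900227  0.79192738 -0.48650627] [456.44820724   0.         240.80410047]
[0.20089906 0.59099144 0.23012101] [[-9.46763354e-01  3.21928996e-01 -9.34432537e-04]
 [ 3.21930280e-01  9.46761096e-01 -2.07906867e-03]
 [ 2.15371883e-04 -2.26920815e-03 -9.99997402e-01]] [-0.09430296  0.29533255 -0.11670201] 0.0
```

View pics/top0.png

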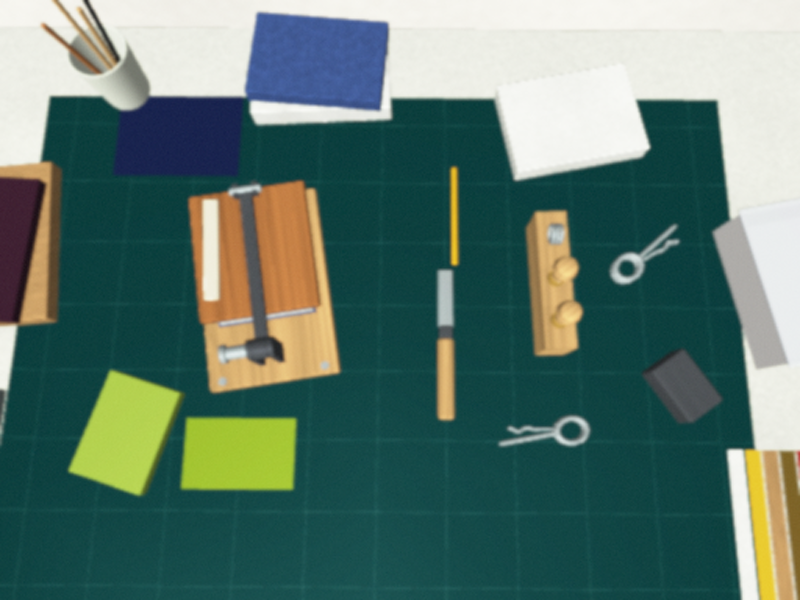

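View pics/side0.png

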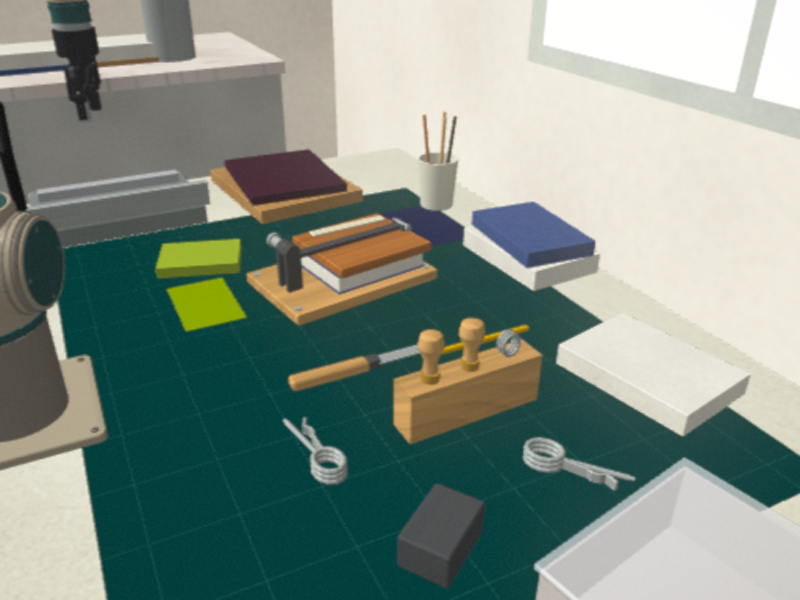

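Top view: the press is at about (262,290), with the pin head at (224,354) to its left, so press +y points image-left. The rack is at (553,283), with awls at (565,268) and (567,313). Candidates for the clip are the one in the rack at top (556,233) / side (509,343), and loose cotters at top (571,431) and (627,267). The text says the right one stands in the rack, so I choose that one. A close crop will check it.

```bash
python3 - <<'E'
from h import *
import pickle
cs=pickle.load(open("c0.pkl","rb"))
def crop(n,u,v,w,h,): 
    i=cs[n]["img"][v:v+h,u:u+w,::-1];return cv2.resize(i,(400,300),interpolation=cv2.INTER_CUBIC)
# native pixel crops
a=crop("top",320,120,133,100);b=crop("side",240,190,133,100)
c=crop("top",110,110,133,100+0);c=cv2.resize(cs["top"]["img"][155:255,110:243,::-1],(400,300),interpolation=cv2.INTER_CUBIC)
d=cv2.resize(cs["side"]["img"][120:220,150:283,::-1],(400,300),interpolation=cv2.INTER_CUBIC)
cv2.imwrite("pics/crop1.png",np.vstack([np.hstack([a,b]),np.hstack([c,d])]))
E
```

```text
(no output)
```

View pics/crop1.png

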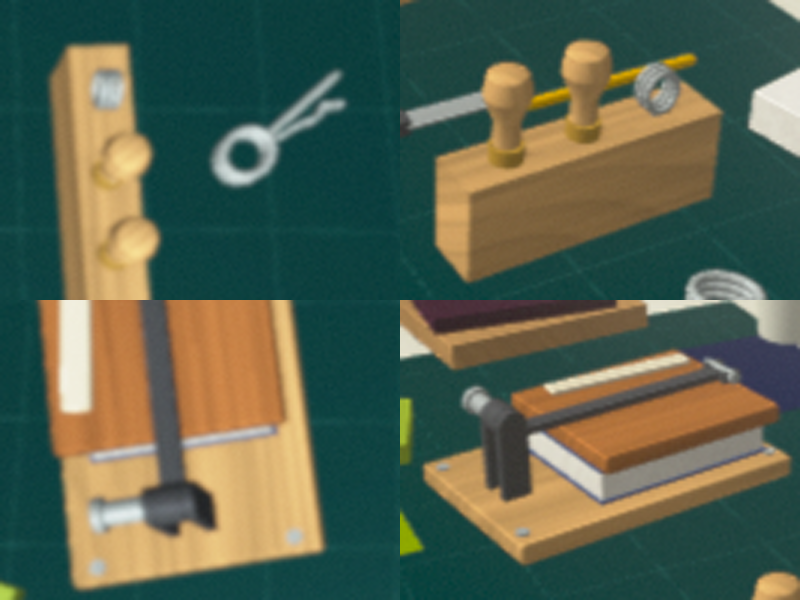

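Crop: the rack cotter's coil is at native top (356,149) and side (325.5,219.3), standing at the end slot. Next I fit the poses from the picked corners.

```bash
python3 - <<'E'
from h import *
import pickle
from scipy.optimize import least_squares
cs=pickle.load(open("c0.pkl","rb"))
P=[("top",(-40,95,20),(135.9,250.8)),("top",(-40,-95,20),(217.4,238.1)),("side",(-40,95,20),(158,174.9)),("side",(-40,-95,20),(191,202.5)),("side",(250,-95,20),(279.7,172.2)),("top",(0,56,90),(140.6,226.8)),("side",(0,56,90),(173.3,152.6))]
R=[("top",(100,22,74),(342.9,135.3)),("top",(100,-22,74),(362.6,134.6)),("side",(-100,22,74),(252,242.2)),("side",(-100,-22,74),(263.3,254.2)),("side",(100,-22,74),(346.4,227.6))]
def W(q,p):
    c,s=np.cos(q[2]),np.sin(q[2]);p=np.array(p)/1000;return np.array([q[0]+c*p[0]-s*p[1],q[1]+s*p[0]+c*p[1],p[2]])
for N,L,x0 in(("press",P,(.3,.15,0)),("rack",R,(.4,-.25,0))):
    f=lambda q:np.concatenate([proj(cs[n],W(q,p))-m for n,p,m in L])
    r=least_squares(f,x0,loss="soft_l1");print(N,r.x.round(4),f(r.x).reshape(-1,2).round(1).tolist())
    if N=="rack":
        p=W(r.x,(60,0,92));print("clip pred",p,[proj(cs[n],p).round(1) for n in cs])
    else: print("head",W(r.x,(0,56,90)),"hole home",W(r.x,(0,-28,90)))
print("clip tri",tri([ray(cs["top"],356,149.3),ray(cs["side"],325.5,219.3)]))
print("head tri",tri([ray(cs["top"],140.6,226.8),ray(cs["side"],173.3,152.6)]))
print(env.state()["joint_pos"])
E
```

```text
press [0.441  0.1535 0.1704] [[-1.3, 0.1], [0.2, -0.8], [-1.1, 0.0], [-0.6, 0.3], [0.4, -0.0], [0.3, 0.2], [0.9, 0.7]]
head [0.43145767 0.20867743 0.09      ] hole home [0.44570234 0.12589404 0.09      ]
rack [ 0.5467 -0.2544  0.0239] [[-0.1, -0.3], [-0.4, 0.1], [-0.1, 0.3], [-0.6, 0.3], [0.9, -0.1]]
clip pred [ 0.60668414 -0.25293986  0.092     ] [array([355.6, 149.2]), array([325.8, 219.9])]
clip tri [ 0.6055903  -0.25331265  0.09408463]
head tri [0.43043023 0.20881094 0.09234234]
[ 1.13957356e+00  2.77061650e-01 -2.77399027e-02  1.26801430e+00
  2.44206903e-05  1.46743888e+00]
```

step_arm:
  claw: 1
  rows:
    - {"delta_rot": [0, 0, -0.158], "translation": [0, 0, 0]}
    - {"delta_rot": [0, 0, -0.158], "translation": [0, 0, 0]}
    - {"delta_rot": [0, 0, -0.158], "translation": [0, 0, 0]}

```text
clock: 0.48
tcp_pos: [0.201, 0.5913, 0.2306]
orientation: [[-0.985, -0.173, -0.001], [-0.173, 0.985, -0.001], [0.001, -0.001, -1.0]]
force: [-0.4, -0.6, 0.4]
finger_gap: 0.032
finger_force: 0.0
```

step_arm:
  rows:
    - {"translation": [-0.135, -0.3175, 0.025], "delta_rot": [0, 0, 0]}
    - {"translation": [-0.135, -0.3175, 0.025], "delta_rot": [0, 0, 0]}
    - {"translation": [-0.135, -0.3175, 0.025], "delta_rot": [0, 0, 0]}
    - {"translation": [-0.135, -0.3175, 0.025], "delta_rot": [0, 0, 0]}
    - {"translation": [-0.135, -0.3175, 0.025], "delta_rot": [0, 0, 0]}
    - {"translation": [-0.135, -0.3175, 0.025], "delta_rot": [0, 0, 0]}
    - {"translation": [-0.135, -0.3175, 0.025], "delta_rot": [0, 0, 0]}
    - {"translation": [-0.135, -0.3175, 0.025], "delta_rot": [0, 0, 0]}
    - {"translation": [-0.135, -0.3175, 0.025], "delta_rot": [0, 0, 0]}
    - {"translation": [-0.135, -0.3175, 0.025], "delta_rot": [0, 0, 0]}
    - {"translation": [0, 0, 0], "delta_rot": [0, 0, 0]}

```text
clock: 1.85
tcp_pos: [0.4255, 0.2413, 0.2007]
orientation: [[-0.987, -0.164, -0.001], [-0.164, 0.987, -0.001], [0.001, -0.001, -1.0]]
force: [0.4, 0.5, 0.4]
finger_gap: 0.0001
finger_force: 0.0
```

step_arm:
  rows:
    - {"translation": [0, 0, 0.25], "delta_rot": [0, 0, 0]}
    - {"translation": [0, 0, 0.25], "delta_rot": [0, 0, 0]}
    - {"translation": [0, 0, 0.25], "delta_rot": [0, 0, 0]}
    - {"translation": [0, 0, 0.24], "delta_rot": [0, 0, 0]}
    - {"translation": [0, -0.05, 0], "delta_rot": [0, 0, 0]}
    - {"translation": [0, 0, 0], "delta_rot": [0, 0, 0]}

```text
clock: 2.6
tcp_pos: [0.4261, 0.2376, 0.0833]
orientation: [[-0.986, -0.168, 0.001], [-0.168, 0.986, 0.0], [-0.001, 0.0, -1.0]]
force: [0.7, 0.3, 0.6]
finger_gap: 0.0002
finger_force: 0.0
```

```bash
python3 - <<'E'
from h import *
s=env.state();print(s["force"],s["tcp_pos"])
w=env.camera("wrist");t=env.camera("top");d=env.camera("side")
print(w["camera_matrix"],w["mount"])
f=lambda i,u,v,ww,h:cv2.resize(i[v:v+h,u:u+ww,::-1],(400,300),interpolation=cv2.INTER_CUBIC)
cv2.imwrite("pics/p2.png",np.vstack([np.hstack([f(t["img"],100,165,100,75),f(d["img"],130,90,120,90)]),cv2.copyMakeBorder(f(w["img"],0,0,512,384),0,0,200,200,0)]))
E
```

```text
[0.65928767 0.27379883 0.59376727] [0.42608778 0.23763071 0.08325277]
[[297.31863964   0.         256.04324595]
 [  0.         297.31863964 195.01702425]
 [  0.           0.           1.        ]] [[ 8.71160578e-04 -9.59141626e-01 -2.82925047e-01  7.14813159e-02]
 [ 9.99999419e-01  1.01527193e-03 -3.62744470e-04 -3.40716602e-04]
 [ 6.35169179e-04 -2.82924567e-01  9.59141953e-01 -1.42355797e-01]
 [ 0.00000000e+00  0.00000000e+00  0.00000000e+00  1.00000000e+00]]
```

View pics/p2.png

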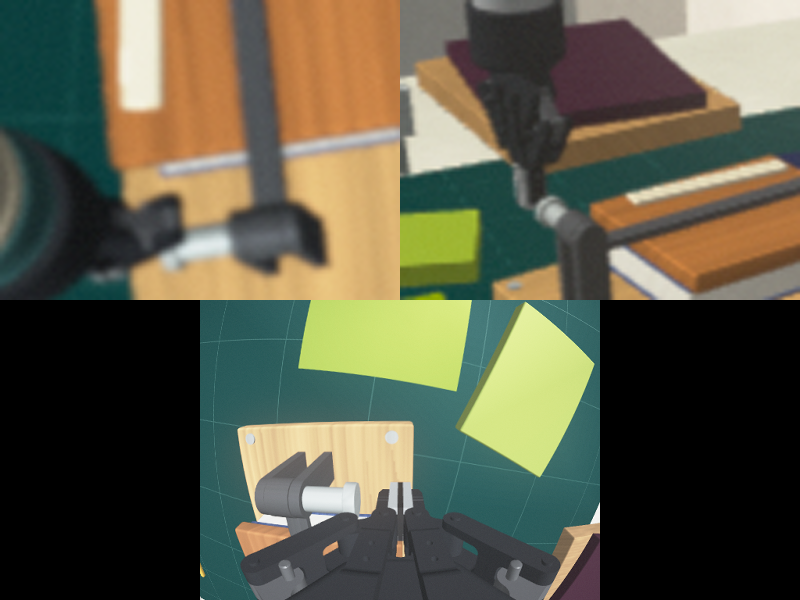

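Wrist picture: the pin head is at (350,500) and the fingers at (400,500), clear of and level with the head. Now the push.

step_arm:
  rows:
    - {"translation": [0, -0.05, -0.04], "delta_rot": [0, 0, 0]}
    - {"translation": [0, -0.04, 0], "delta_rot": [0, 0, 0]}
    - {"translation": [0, -0.03, 0], "delta_rot": [0, 0, 0]}
    - {"translation": [0, -0.02, 0], "delta_rot": [0, 0, 0]}
    - {"translation": [0, -0.02, 0], "delta_rot": [0, 0, 0]}

```text
clock: 3.38
tcp_pos: [0.4291, 0.2197, 0.0877]
orientation: [[-0.986, -0.168, -0.0], [-0.168, 0.986, 0.004], [-0.0, 0.004, -1.0]]
force: [-1.2, 4.5, 1.6]
finger_gap: 0.0
finger_force: 2.6
```

step_arm:
  rows:
    - {"translation": [0, -0.025, 0], "delta_rot": [0, 0, 0]}
    - {"translation": [0, -0.025, 0], "delta_rot": [0, 0, 0]}
    - {"translation": [0, -0.025, 0], "delta_rot": [0, 0, 0]}
    - {"translation": [0, -0.025, 0], "delta_rot": [0, 0, 0]}

```text
clock: 3.88
tcp_pos: [0.4311, 0.2079, 0.0876]
orientation: [[-0.986, -0.169, -0.0], [-0.169, 0.986, 0.004], [-0.0, 0.004, -1.0]]
force: [-1.6, 4.7, 2.3]
finger_gap: -0.0001
finger_force: 2.6
```

step_arm:
  rows:
    - {"translation": [0, -0.025, 0], "delta_rot": [0, 0, 0]}
    - {"translation": [0, -0.025, 0], "delta_rot": [0, 0, 0]}
    - {"translation": [0, -0.025, 0], "delta_rot": [0, 0, 0]}
    - {"translation": [0, -0.015, 0], "delta_rot": [0, 0, 0]}

```text
clock: 4.38
tcp_pos: [0.4329, 0.197, 0.0876]
orientation: [[-0.986, -0.168, -0.0], [-0.168, 0.986, 0.003], [-0.0, 0.003, -1.0]]
force: [-1.0, 4.8, 2.4]
finger_gap: -0.0002
finger_force: 2.6
```

step_arm:
  rows:
    - {"translation": [0, -0.01, 0], "delta_rot": [0, 0, 0]}
    - {"translation": [0, -0.008, 0], "delta_rot": [0, 0, 0]}

```text
clock: 4.62
tcp_pos: [0.4331, 0.1956, 0.0876]
orientation: [[-0.986, -0.169, -0.001], [-0.169, 0.986, 0.005], [-0.0, 0.005, -1.0]]
force: [-2.7, 9.2, 2.9]
finger_gap: 0.0002
finger_force: 4.6
```

step_arm:
  rows:
    - {"translation": [0, -0.008, 0], "delta_rot": [0, 0, 0]}

```text
clock: 4.75
tcp_pos: [0.4331, 0.1956, 0.0877]
orientation: [[-0.986, -0.169, -0.001], [-0.169, 0.986, 0.007], [-0.0, 0.007, -1.0]]
force: [-2.7, 11.8, 2.5]
finger_gap: -0.0002
finger_force: 5.8
```

step_arm:
  rows:
    - {"translation": [0, -0.008, 0], "delta_rot": [0, 0, 0]}
    - {"translation": [0, 0, 0], "delta_rot": [0, 0, 0]}

```text
clock: 5.0
tcp_pos: [0.4332, 0.1956, 0.0877]
orientation: [[-0.986, -0.17, -0.001], [-0.17, 0.985, 0.01], [-0.0, 0.01, -1.0]]
force: [-2.6, 12.2, 3.5]
finger_gap: 0.0001
finger_force: 6.5
```

step_arm:
  rows:
    - {"translation": [0, 0.1, 0], "delta_rot": [0, 0, 0]}
    - {"translation": [0, 0.15, -0.2], "delta_rot": [0, 0, 0]}
    - {"translation": [0, 0, -0.4], "delta_rot": [0, 0, 0]}
    - {"translation": [0, 0, -0.4], "delta_rot": [0, 0, 0]}

```text
clock: 5.5
tcp_pos: [0.4279, 0.2208, 0.2078]
orientation: [[-0.986, -0.168, -0.001], [-0.168, 0.986, -0.003], [0.002, -0.003, -1.0]]
force: [0.9, 0.5, -0.1]
finger_gap: -0.0
finger_force: 0.0
```

step_arm:
  rows:
    - {"translation": [-0.128, -0.2, 0.14], "delta_rot": [0, 0, 0]}
    - {"translation": [-0.128, -0.2, 0.14], "delta_rot": [0, 0, 0]}
    - {"translation": [-0.128, -0.2, 0.14], "delta_rot": [0, 0, 0]}
    - {"translation": [-0.128, -0.2, 0.14], "delta_rot": [0, 0, 0]}
    - {"translation": [0, 0, 0], "delta_rot": [0, 0, 0]}

```text
clock: 6.12
tcp_pos: [0.5049, 0.1354, 0.1383]
orientation: [[-0.986, -0.165, -0.003], [-0.165, 0.986, -0.003], [0.004, -0.002, -1.0]]
force: [-0.7, -0.1, 0.6]
finger_gap: 0.0
finger_force: 0.0
```

```bash
cat >> h.py <<'E'
def wproj(s,w,p):
    R=np.array(s["orientation"]);q=R.T@(np.array(p)-s["tcp_pos"]);M=np.array(w["mount"]);q=M[:3,:3].T@(q-M[:3,3])
    K=np.array(w["camera_matrix"]);r=np.hypot(q[0],q[1]);th=np.arctan2(r,q[2]);return K[:2,2]+K[0,0]*th*q[:2]/r
def wray(s,w,u,v):
    K=np.array(w["camera_matrix"]);d=np.array([u,v])-K[:2,2];th=np.linalg.norm(d)/K[0,0];d=d/np.linalg.norm(d)
    q=np.array([*(np.sin(th)*d),np.cos(th)]);M=np.array(w["mount"]);R=np.array(s["orientation"])
    return R@M[:3,3]+s["tcp_pos"],R@M[:3,:3]@q
O=np.array([.441,.1535,0]);Y=.1704
RP=np.array([[np.cos(Y),-np.sin(Y),0],[np.sin(Y),np.cos(Y),0],[0,0,1]])
E
python3 - <<'E'
from h import *
import pickle
s=env.state();w=env.camera("wrist");pickle.dump((s,w),open("w1.pkl","wb"))
print(s["tcp_pos"]);h=wproj(s,w,O+RP@[0,-.028,.09]);print("hole",h,"lug -y top",wproj(s,w,O+RP@[0,-.018,.104]),wproj(s,w,O+RP@[0,-.038,.099]),"head",wproj(s,w,O+RP@[0,.026,.09]))
u,v=(h-[80,60]).astype(int);u=max(u,0);v=max(v,0);print(u,v)
cv2.imwrite("pics/w1.png",cv2.resize(w["img"][v:v+120,u:u+160,::-1],(800,600),interpolation=cv2.INTER_CUBIC))
E
```

```text
[0.50486253 0.13536788 0.13829605]
hole [257.55904232 128.07285331] lug -y top [274.50694679 129.45896091] [241.16074459 129.03825249] head [340.02208873 129.54850384]
177 68
```

View pics/w1.png

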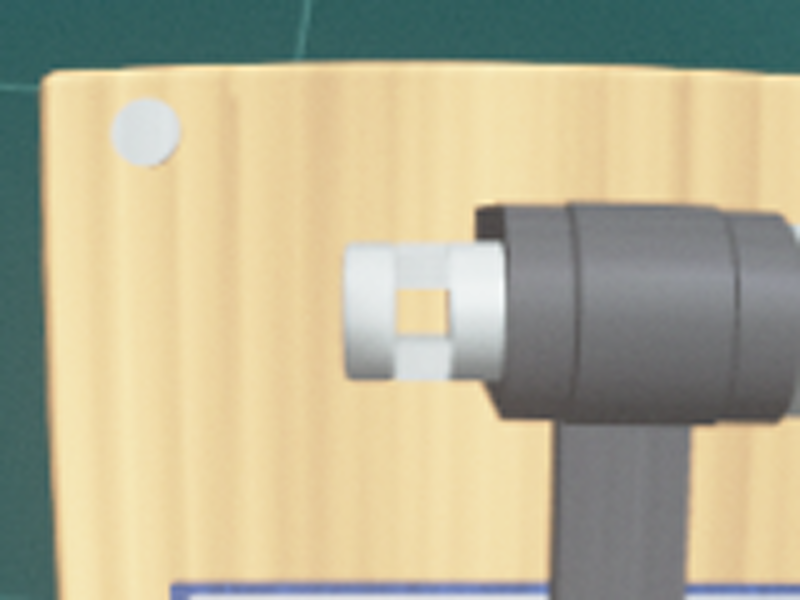

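Wrist crop: the pin is home and its hole is clear of the lug at zoom (423,312), which is native (261.6,130.4). I can see straight through it at full width, so the roll is near zero. Moving to the clip.

step_arm:
  claw: -0.2
  rows:
    - {"translation": [0, 0, -0.26], "delta_rot": [0, 0, 0.137]}
    - {"translation": [0, 0, -0.26], "delta_rot": [0, 0, 0]}
    - {"translation": [-0.127, -0.406, 0], "delta_rot": [0, 0, 0]}
    - {"translation": [-0.127, -0.406, 0], "delta_rot": [0, 0, 0]}
    - {"translation": [-0.127, -0.406, 0], "delta_rot": [0, 0, 0]}
    - {"translation": [-0.127, -0.406, 0], "delta_rot": [0, 0, 0]}
    - {"translation": [-0.127, -0.406, 0], "delta_rot": [0, 0, 0]}
    - {"translation": [-0.127, -0.406, 0], "delta_rot": [0, 0, 0]}
    - {"translation": [-0.127, -0.406, 0], "delta_rot": [0, 0, 0]}
    - {"translation": [-0.127, -0.406, 0], "delta_rot": [0, 0, 0]}
    - {"translation": [0, 0, 0], "delta_rot": [0, 0, 0]}

```text
clock: 7.55
tcp_pos: [0.6378, -0.252, 0.2028]
orientation: [[-1.0, -0.022, 0.001], [-0.022, 1.0, -0.002], [-0.001, -0.002, -1.0]]
force: [-0.5, 0.2, -0.9]
finger_gap: 0.0514
finger_force: 0.0
```

```bash
python3 - <<'E'
from h import *
import pickle
s,w=pickle.load(open("w1.pkl","rb"))
o,d=wray(s,w,261.6,130.4);h=o+d*(.09-o[2])/d[2];print("hole world",h,"press",RP.T@(h-O))
s=env.state();w=env.camera("wrist");pickle.dump((s,w),open("w2.pkl","wb"))
print(s["tcp_pos"],s["orientation"]);h=wproj(s,w,(.6061,-.2531,.11));print("clip top",h)
u,v=(h-[80,60]).astype(int);print(u,v)
cv2.imwrite("pics/w2.png",cv2.resize(w["img"][v:v+120,u:u+160,::-1],(800,600),interpolation=cv2.INTER_CUBIC))
E
```

```text
hole world [0.44679445 0.12869893 0.09      ] press [ 0.00150485 -0.02542447  0.09      ]
[ 0.6377701  -0.25198223  0.20276888] [[-9.99752084e-01 -2.22538307e-02  7.32809273e-04]
 [-2.22551193e-02  9.99750704e-01 -1.79995412e-03]
 [-6.92570713e-04 -1.81581664e-03 -9.99998112e-01]]
clip top [256.22724917 159.42343712]
176 99
```

View pics/w2.png

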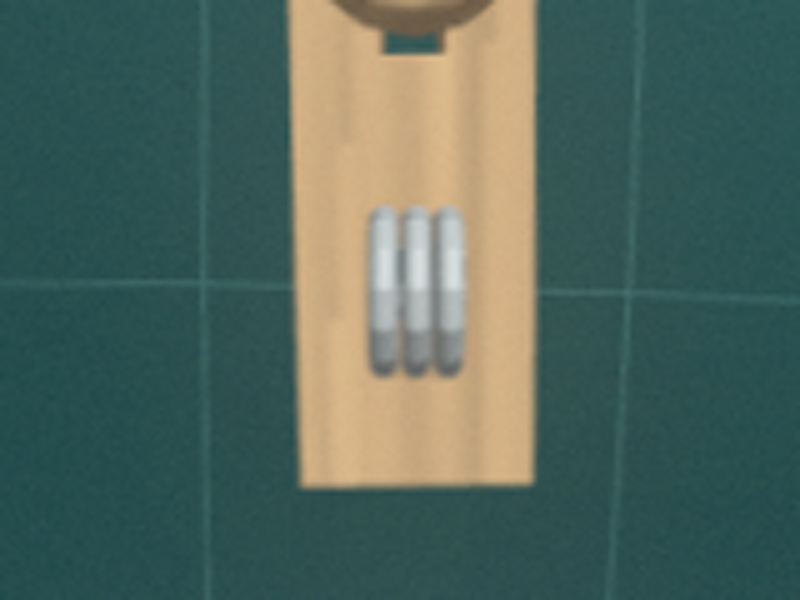

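The coil is at zoom (416,291), native (259.3,157.2). It measures about 16 x 29 mm, the right size, and is aligned with the tool.

```bash
python3 - <<'E'
from h import *
import pickle
s,w=pickle.load(open("w2.pkl","rb"))
o,d=wray(s,w,259.3,157.2);R=np.array(s["orientation"])
p=o+d*(.092-o[2])/d[2];e=R.T@(p-s["tcp_pos"]);print(p,e/.12)
for b in((238.,176.),(415.,487.)): # rack end edge mid (zoom) check
    pass
o,d=wray(s,w,176+417/5,99+487/5);print("rack end",o+d*(.074-o[2])/d[2])
E
```

```text
[ 0.60714324 -0.25046012  0.092     ] [0.25551758 0.02003692 0.92286239]
rack end [ 0.64773538 -0.24916429  0.074     ]
```

step_arm:
  rows:
    - {"translation": [0.255, 0.01, 0.2], "delta_rot": [0, 0, 0]}
    - {"translation": [0, 0, 0.2], "delta_rot": [0, 0, 0]}
    - {"translation": [0, 0, 0.2], "delta_rot": [0, 0, 0]}
    - {"translation": [0, 0, 0.2], "delta_rot": [0, 0, 0]}
    - {"translation": [0, 0, 0.14], "delta_rot": [0, 0, 0]}
    - {"translation": [0, 0, 0.07], "delta_rot": [0, 0, 0]}
    - {"translation": [0, 0, 0], "delta_rot": [0, 0, 0]}

```text
clock: 8.48
tcp_pos: [0.6061, -0.2483, 0.0811]
orientation: [[-1.0, -0.026, -0.001], [-0.026, 1.0, 0.0], [0.001, 0.0, -1.0]]
force: [-0.4, -0.3, 0.5]
finger_gap: 0.0514
finger_force: 0.0
```

step_arm:
  claw: 1
  rows:
    - {"translation": [0, 0, 0], "delta_rot": [0, 0, 0]}
    - {"translation": [0, 0, 0], "delta_rot": [0, 0, 0]}
    - {"translation": [0, 0, 0], "delta_rot": [0, 0, 0]}
    - {"translation": [0, 0, 0], "delta_rot": [0, 0, 0]}

```text
clock: 8.98
tcp_pos: [0.6072, -0.2498, 0.0825]
orientation: [[-1.0, -0.025, 0.002], [-0.025, 1.0, -0.002], [-0.002, -0.002, -1.0]]
force: [0.2, -1.7, 4.0]
finger_gap: 0.0151
finger_force: 59.5
```

step_arm:
  rows:
    - {"translation": [0, 0, -0.05], "delta_rot": [0, 0, 0]}
    - {"translation": [0, 0, -0.15], "delta_rot": [0, 0, 0]}
    - {"translation": [0, 0, -0.25], "delta_rot": [0, 0, 0]}
    - {"translation": [0, 0, -0.25], "delta_rot": [0, 0, 0]}
    - {"translation": [0, 0, -0.25], "delta_rot": [0, 0, 0]}
    - {"translation": [0, 0, -0.25], "delta_rot": [0, 0, 0]}
    - {"translation": [0, 0, 0], "delta_rot": [0, 0, 0]}

```text
clock: 9.85
tcp_pos: [0.6079, -0.249, 0.2289]
orientation: [[-1.0, -0.026, 0.005], [-0.026, 1.0, -0.001], [-0.005, -0.001, -1.0]]
force: [-0.1, -0.1, -1.0]
finger_gap: 0.0151
finger_force: 59.3
```

```bash
python3 - <<'E'
from h import *
import pickle
s=env.state();w=env.camera("wrist");d=env.camera("side");t=env.camera("top")
pickle.dump((s,w,d,t),open("w3.pkl","wb"));print(s["tcp_pos"],s["force"],s["finger_gap"])
R=np.array(s["orientation"]);p=lambda q:s["tcp_pos"]+R@q
print("w coil",wproj(s,w,p([0,0,-.01])),"tip",wproj(s,w,p([0,0,.051])));print("side tip",proj(d,p([0,0,.051])),"coil",proj(d,p([0,0,-.011])))
u,v=(wproj(s,w,p([0,0,.02]))-[60,70]).astype(int);a,b=(proj(d,p([0,0,.02]))-[40,60]).astype(int);print(u,v,a,b)
i=cv2.resize(w["img"][v:v+180,u:u+120,::-1],(400,600),interpolation=cv2.INTER_CUBIC);j=cv2.resize(d["img"][b:b+120,a:a+80,::-1],(400,600),interpolation=cv2.INTER_CUBIC)
cv2.imwrite("pics/w3.png",np.hstack([i,j]))
E
```

```text
[ 0.60785611 -0.24903684  0.22892687] [-0.11782696 -0.05444469 -0.99216607] 0.01506389654878551
w coil [256.70352651 256.85740464] tip [256.55010781 214.92976737]
side tip [328.88758942 181.99733948] coil [331.47576299 153.23060465]
196 162 290 107
```

View pics/w3.png

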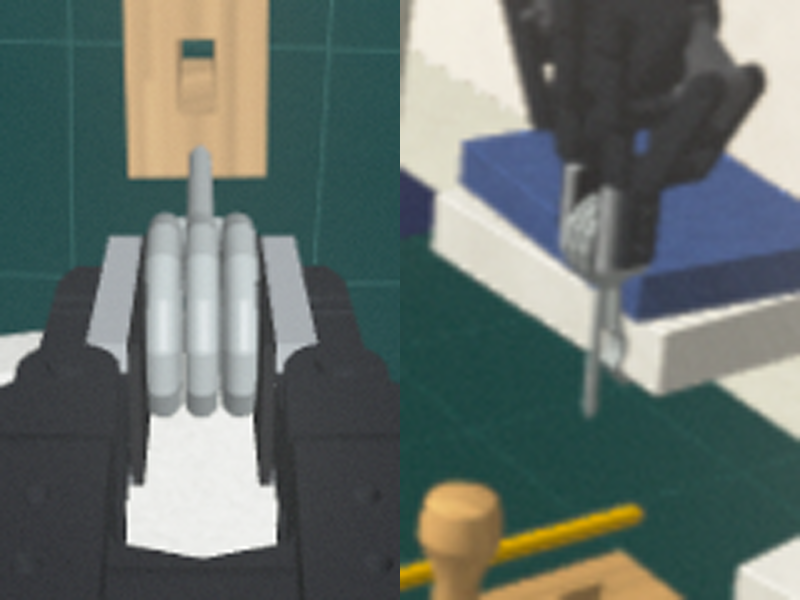

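Clip held, centred between the pads. The leg tip is at wrist zoom (201,150), native (256.3,207), and side native (328,189.4). The bow is on the far (+x) side.

```bash
python3 - <<'E'
from h import *
import pickle
s,w,d,t=pickle.load(open("w3.pkl","rb"));R=np.array(s["orientation"])
print("pred",wproj(s,w,s["tcp_pos"]+R@[0,0,.0665]),proj(d,s["tcp_pos"]+R@[0,0,.0665]))
o,r=wray(s,w,256.3,207);z=s["tcp_pos"][2]-.0665;p=o+r*(z-o[2])/r[2];e=R.T@(p-s["tcp_pos"]);print("tip tool",e)
q=tri([(o,r),ray(d,328,189.4)]);print("tri tool",R.T@(q-s["tcp_pos"]))
# target: tool y=press y; tip over hole
RT=np.column_stack([-RP[:,0],RP[:,1],[0,0,-1]])
h=np.array([.4468,.1287,.09]);T=h-RT@[e[0],e[1],0];print("TCP xy",T,"delta tool units",RT.T@(T-s["tcp_pos"])/.12)
E
```

```text
pred [256.52304851 207.69392168] [328.26751077 188.88931855]
tip tool [ 0.00054445 -0.00016616  0.06649834]
tri tool [ 3.88399673e-04 -7.79058759e-05  6.74685715e-02]
TCP xy [0.44730839 0.12895608 0.09      ] delta tool units [0.78436476 3.33119655 1.15772388]
```

step_arm:
  rows:
    - {"translation": [0, 0, 0], "delta_rot": [0, 0, -0.139]}
    - {"translation": [0.098, 0.4164, 0], "delta_rot": [0, 0, 0]}
    - {"translation": [0.098, 0.4164, 0], "delta_rot": [0, 0, 0]}
    - {"translation": [0.098, 0.4164, 0], "delta_rot": [0, 0, 0]}
    - {"translation": [0.098, 0.4164, 0], "delta_rot": [0, 0, 0]}
    - {"translation": [0.098, 0.4164, 0], "delta_rot": [0, 0, 0]}
    - {"translation": [0.098, 0.4164, 0], "delta_rot": [0, 0, 0]}
    - {"translation": [0.098, 0.4164, 0], "delta_rot": [0, 0, 0]}
    - {"translation": [0.098, 0.4164, 0], "delta_rot": [0, 0, 0]}
    - {"translation": [0, 0, 0.2], "delta_rot": [0, 0, 0]}
    - {"translation": [0, 0, 0.17], "delta_rot": [0, 0, 0]}
    - {"translation": [0, 0, 0], "delta_rot": [0, 0, 0]}

```text
clock: 11.5
tcp_pos: [0.4424, 0.1289, 0.1778]
orientation: [[-0.985, -0.17, -0.007], [-0.17, 0.985, -0.001], [0.007, 0.001, -1.0]]
force: [0.3, 0.8, -1.2]
finger_gap: 0.0149
finger_force: 59.5
```

```bash
python3 - <<'E'
from h import *
import pickle
s=env.state();w=env.camera("wrist");d=env.camera("side")
pickle.dump((s,w,d),open("w4.pkl","wb"));print(s["tcp_pos"],s["orientation"],s["force"])
R=np.array(s["orientation"]);tip=s["tcp_pos"]+R@[.0005,0,.067];print("tip",tip,"wrist",wproj(s,w,tip),"hole",wproj(s,w,[.4468,.1287,.099]),wproj(s,w,[.4468,.1287,.09]),"side",proj(d,tip))
u,v=(wproj(s,w,tip)-[40,70]).astype(int);a,b=(proj(d,tip)-[40,70]).astype(int);print(u,v,a,b)
i=cv2.resize(w["img"][v:v+120,u:u+80,::-1],(400,600),interpolation=cv2.INTER_CUBIC);j=cv2.resize(d["img"][b:b+120,a:a+80,::-1],(400,600),interpolation=cv2.INTER_CUBIC)
cv2.imwrite("pics/w4.png",np.hstack([i,j]))
E
```

```text
[0.44244925 0.1288885  0.17783498] [[-9.85353803e-01 -1.70362803e-01 -7.37553288e-03]
 [-1.70362206e-01  9.85381251e-01 -7.13705732e-04]
 [ 7.38930073e-03  5.53259399e-04 -9.99972546e-01]] [ 0.32903683  0.78859698 -1.21985294]
tip [0.44146241 0.1287555  0.11084052] wrist [256.60095492 206.92197302] hole [255.34023528 208.52916905] [255.36608432 205.00674802] side [186.96207925 156.68212016]
216 136 146 86
```

View pics/w4.png

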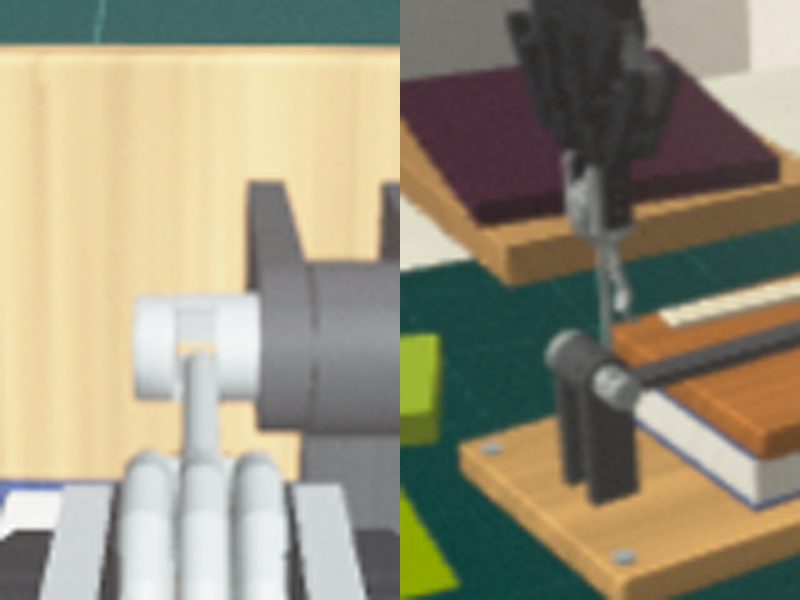

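Wrist crop: the leg tip is at zoom (204,352), in front of the hole column (196). The tip needs about 5 mm along press +x and 1 mm along -y. The side view shows the leg above the pin end.

step_arm:
  rows:
    - {"translation": [-0.04, -0.008, 0], "delta_rot": [0, -0.007, 0]}
    - {"translation": [0, 0, 0], "delta_rot": [0, 0, 0]}
    - {"translation": [0, 0, 0], "delta_rot": [0, 0, 0]}

```text
clock: 11.98
tcp_pos: [0.451, 0.1288, 0.1814]
orientation: [[-0.985, -0.17, 0.008], [-0.17, 0.986, 0.001], [-0.008, 0.0, -1.0]]
force: [-0.2, 0.1, -1.1]
finger_gap: 0.0154
finger_force: 59.4
```

```bash
cat > t.py <<'E'
from h import *
s=env.state();R=np.array(s["orientation"]);t=s["tcp_pos"]+R@[.0005,0,.067];print("tip",t.round(4),"err tool mm",(1000*R.T@(np.array([.4468,.1287,.099])-t)).round(2),"z",R[:,2].round(4),"F",np.round(s["force"],1),"Mt",np.round(s["wrist_torque"],2))
E
python3 t.py
```

```text
tip [0.451  0.1288 0.1144] err tool mm [ 4.31  0.6  15.38] z [ 0.0081  0.0014 -1.    ] F [-0.2  0.1 -1.1] Mt [-0.05  0.07 -0.01]
```

step_arm:
  rows:
    - {"translation": [0, 0, 0], "delta_rot": [0, 0, 0]}
    - {"translation": [0, 0, 0], "delta_rot": [0, 0, 0]}
    - {"translation": [0, 0, 0], "delta_rot": [0, 0, 0]}
    - {"translation": [0, 0, 0], "delta_rot": [0, 0, 0]}

```text
clock: 12.48
tcp_pos: [0.4505, 0.1289, 0.1809]
orientation: [[-0.985, -0.17, 0.007], [-0.17, 0.985, 0.001], [-0.007, 0.0, -1.0]]
force: [-0.5, -0.4, -0.7]
finger_gap: 0.0152
finger_force: 59.4
```

```bash
python3 t.py
```

```text
tip [0.4505 0.1289 0.1139] err tool mm [ 3.8   0.42 14.87] z [ 0.0071  0.0013 -1.    ] F [-0.5 -0.4 -0.7] Mt [ 0.   -0.03  0.03]
```

step_arm:
  rows:
    - {"translation": [0.0275, 0.003, 0], "delta_rot": [0, 0.0067, 0]}
    - {"translation": [0, 0, 0], "delta_rot": [0, 0, 0]}
    - {"translation": [0, 0, 0], "delta_rot": [0, 0, 0]}
    - {"translation": [0, 0, 0], "delta_rot": [0, 0, 0]}
    - {"translation": [0, 0, 0], "delta_rot": [0, 0, 0]}
    - {"translation": [0, 0, 0], "delta_rot": [0, 0, 0]}

```text
clock: 13.22
tcp_pos: [0.4473, 0.1287, 0.1809]
orientation: [[-0.985, -0.17, 0.0], [-0.17, 0.985, 0.0], [-0.0, 0.0, -1.0]]
force: [0.5, -0.3, -1.0]
finger_gap: 0.0152
finger_force: 59.4
```

```bash
python3 t.py
```

```text
tip [0.4468 0.1286 0.1139] err tool mm [-1.00e-02  1.10e-01  1.49e+01] z [ 3.e-04  1.e-04 -1.e+00] F [ 0.5 -0.3 -1. ] Mt [ 0.01 -0.04  0.01]
```

step_arm:
  rows:
    - {"translation": [0, 0, 0.04], "delta_rot": [0, 0, 0]}
    - {"translation": [0, 0, 0.04], "delta_rot": [0, 0, 0]}
    - {"translation": [0, 0, 0.02], "delta_rot": [0, 0, 0]}
    - {"translation": [0, 0, 0], "delta_rot": [0, 0, 0]}
    - {"translation": [0, 0, 0], "delta_rot": [0, 0, 0]}

```text
clock: 13.85
tcp_pos: [0.4474, 0.1287, 0.169]
orientation: [[-0.985, -0.17, 0.0], [-0.17, 0.985, 0.0], [-0.0, -0.0, -1.0]]
force: [0.4, 0.9, -0.5]
finger_gap: 0.015
finger_force: 59.4
```

step_arm:
  rows:
    - {"translation": [0, 0, 0.012], "delta_rot": [0, 0, 0]}
    - {"translation": [0, 0, 0.012], "delta_rot": [0, 0, 0]}

```text
clock: 14.1
tcp_pos: [0.4473, 0.1287, 0.166]
orientation: [[-0.985, -0.17, 0.001], [-0.17, 0.985, 0.0], [-0.001, -0.0, -1.0]]
force: [-0.1, 0.4, -0.9]
finger_gap: 0.015
finger_force: 59.4
```

step_arm:
  rows:
    - {"translation": [0, 0, 0.012], "delta_rot": [0, 0, 0]}
    - {"translation": [0, 0, 0.012], "delta_rot": [0, 0, 0]}

```text
clock: 14.35
tcp_pos: [0.4472, 0.1287, 0.163]
orientation: [[-0.985, -0.17, 0.0], [-0.17, 0.985, 0.0], [-0.0, -0.0, -1.0]]
force: [-0.1, -0.1, -1.0]
finger_gap: 0.0154
finger_force: 59.4
```

step_arm:
  rows:
    - {"translation": [0, 0, 0.012], "delta_rot": [0, 0, 0]}
    - {"translation": [0, 0, 0.012], "delta_rot": [0, 0, 0]}

```text
clock: 14.6
tcp_pos: [0.4473, 0.1287, 0.1601]
orientation: [[-0.985, -0.17, 0.0], [-0.17, 0.985, 0.0], [-0.0, -0.0, -1.0]]
force: [-0.2, -0.8, 0.1]
finger_gap: 0.0149
finger_force: 59.4
```

step_arm:
  rows:
    - {"translation": [0, 0, 0.012], "delta_rot": [0, 0, 0]}
    - {"translation": [0, 0, 0.012], "delta_rot": [0, 0, 0]}

```text
clock: 14.85
tcp_pos: [0.4473, 0.1287, 0.1573]
orientation: [[-0.985, -0.17, 0.0], [-0.17, 0.985, 0.0], [-0.0, -0.0, -1.0]]
force: [-0.1, -0.9, -1.1]
finger_gap: 0.0149
finger_force: 59.4
```

```bash
python3 t.py
```

```text
tip [0.4468 0.1286 0.0903] err tool mm [ 0.01  0.1  -8.71] z [ 4.e-04  0.e+00 -1.e+00] F [-0.1 -0.9 -1.1] Mt [0.03 0.   0.01]
```

step_arm:
  rows:
    - {"translation": [0, 0, 0.015], "delta_rot": [0, 0, 0]}
    - {"translation": [0, 0, 0.015], "delta_rot": [0, 0, 0]}
    - {"translation": [0, 0, 0.015], "delta_rot": [0, 0, 0]}

```text
clock: 15.22
tcp_pos: [0.4472, 0.1287, 0.1518]
orientation: [[-0.985, -0.17, 0.0], [-0.17, 0.985, 0.0], [-0.0, -0.0, -1.0]]
force: [-0.6, -0.8, -0.5]
finger_gap: 0.0149
finger_force: 59.4
```

step_arm:
  rows:
    - {"translation": [0, 0, 0.015], "delta_rot": [0, 0, 0]}
    - {"translation": [0, 0, 0.015], "delta_rot": [0, 0, 0]}
    - {"translation": [0, 0, 0.015], "delta_rot": [0, 0, 0]}

```text
clock: 15.6
tcp_pos: [0.4473, 0.1287, 0.1465]
orientation: [[-0.985, -0.17, 0.0], [-0.17, 0.985, 0.0], [-0.0, 0.0, -1.0]]
force: [0.5, 0.5, -2.8]
finger_gap: 0.0153
finger_force: 59.4
```

step_arm:
  rows:
    - {"translation": [0, 0, 0.012], "delta_rot": [0, 0, 0]}
    - {"translation": [0, 0, 0.012], "delta_rot": [0, 0, 0]}

```text
clock: 15.85
tcp_pos: [0.4473, 0.1287, 0.1436]
orientation: [[-0.985, -0.17, 0.0], [-0.17, 0.985, 0.0], [-0.0, -0.0, -1.0]]
force: [-0.5, -0.0, -0.2]
finger_gap: 0.0151
finger_force: 59.4
```

step_arm:
  rows:
    - {"translation": [0, 0, 0.012], "delta_rot": [0, 0, 0]}
    - {"translation": [0, 0, 0.012], "delta_rot": [0, 0, 0]}

```text
clock: 16.1
tcp_pos: [0.4473, 0.1287, 0.1407]
orientation: [[-0.985, -0.17, 0.0], [-0.17, 0.985, 0.0], [-0.0, 0.0, -1.0]]
force: [-0.2, -0.2, -0.9]
finger_gap: 0.0147
finger_force: 59.4
```

step_arm:
  rows:
    - {"translation": [0, 0, 0.01], "delta_rot": [0, 0, 0]}
    - {"translation": [0, 0, 0.01], "delta_rot": [0, 0, 0]}

```text
clock: 16.35
tcp_pos: [0.4478, 0.1287, 0.1389]
orientation: [[-0.985, -0.17, 0.001], [-0.17, 0.985, 0.0], [-0.001, -0.0, -1.0]]
force: [-0.4, 0.1, 2.8]
finger_gap: 0.0151
finger_force: 59.9
```

step_arm:
  rows:
    - {"translation": [0, 0, 0.01], "delta_rot": [0, 0, 0]}
    - {"translation": [0, 0, 0.01], "delta_rot": [0, 0, 0]}

```text
clock: 16.6
tcp_pos: [0.4478, 0.1288, 0.1364]
orientation: [[-0.985, -0.17, 0.001], [-0.17, 0.985, 0.0], [-0.001, -0.0, -1.0]]
force: [-0.5, -0.2, 5.2]
finger_gap: 0.0152
finger_force: 60.0
```

Bow riding, as expected (a few N).

step_arm:
  rows:
    - {"translation": [0, 0, 0.01], "delta_rot": [0, 0, 0]}
    - {"translation": [0, 0, 0.01], "delta_rot": [0, 0, 0]}

```text
clock: 16.85
tcp_pos: [0.4477, 0.1287, 0.1336]
orientation: [[-0.985, -0.17, 0.001], [-0.17, 0.985, 0.0], [-0.001, 0.0, -1.0]]
force: [1.0, 0.5, 2.2]
finger_gap: 0.0149
finger_force: 59.7
```

step_arm:
  rows:
    - {"translation": [0, 0, 0.01], "delta_rot": [0, 0, 0]}
    - {"translation": [0, 0, 0.01], "delta_rot": [0, 0, 0]}

```text
clock: 17.1
tcp_pos: [0.4476, 0.1287, 0.131]
orientation: [[-0.985, -0.17, 0.001], [-0.17, 0.985, 0.0], [-0.001, 0.0, -1.0]]
force: [1.9, -0.5, -0.0]
finger_gap: 0.0152
finger_force: 59.6
```

step_arm:
  rows:
    - {"translation": [0, 0, 0.01], "delta_rot": [0, 0, 0]}
    - {"translation": [0, 0, 0.01], "delta_rot": [0, 0, 0]}

```text
clock: 17.35
tcp_pos: [0.4473, 0.1287, 0.1285]
orientation: [[-0.985, -0.17, 0.0], [-0.17, 0.985, 0.0], [-0.0, 0.0, -1.0]]
force: [1.4, 0.3, -1.0]
finger_gap: 0.015
finger_force: 59.6
```

step_arm:
  rows:
    - {"translation": [0, 0, 0.007], "delta_rot": [0, 0, 0]}
    - {"translation": [0, 0, 0.004], "delta_rot": [0, 0, 0]}
    - {"translation": [0, 0, 0], "delta_rot": [0, 0, 0]}
    - {"translation": [0, 0, 0], "delta_rot": [0, 0, 0]}

```text
clock: 17.85
tcp_pos: [0.4468, 0.1286, 0.1272]
orientation: [[-0.985, -0.17, -0.001], [-0.17, 0.985, -0.0], [0.001, 0.0, -1.0]]
force: [1.5, 1.0, -1.9]
finger_gap: 0.0151
finger_force: 59.4
```

```bash
python3 t.py; python3 - <<'E'
from h import *
s=env.state();w=env.camera("wrist");d=env.camera("side")
h=[.4468,.1287,.09]
u,v=(wproj(s,w,h)-[40,70]).astype(int);a,b=(proj(d,h)-[35,60]).astype(int)
i=cv2.resize(w["img"][v:v+120,u:u+80,::-1],(400,600),interpolation=cv2.INTER_CUBIC);j=cv2.resize(d["img"][b:b+90,a:a+60,::-1],(400,600),interpolation=cv2.INTER_CUBIC)
cv2.imwrite("pics/w5.png",np.hstack([i,j]))
E
```

```text
tip [0.4463 0.1285 0.0602] err tool mm [ -0.52   0.09 -38.79] z [-6.e-04 -1.e-04 -1.e+00] F [ 1.5  1.  -1.9] Mt [ 0.04 -0.26 -0.05]
```

View pics/w5.png

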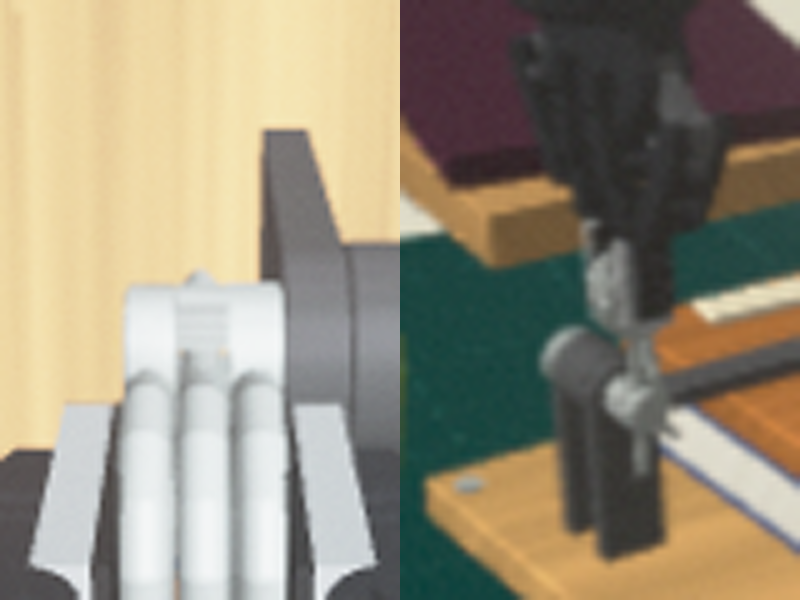

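The leg is through the hole and shows below the pin at side (640,465), with the bow around the pin. Seat height is about 90 mm. Release and withdraw.

step_arm:
  claw: 0
  rows:
    - {"translation": [0, 0, 0], "delta_rot": [0, 0, 0]}
    - {"translation": [0, 0, 0], "delta_rot": [0, 0, 0]}
    - {"translation": [0, 0, 0], "delta_rot": [0, 0, 0]}
    - {"translation": [0, 0, 0], "delta_rot": [0, 0, 0]}
    - {"translation": [0, 0, -0.1], "delta_rot": [0, 0, 0]}
    - {"translation": [0, 0, -0.3], "delta_rot": [0, 0, 0]}
    - {"translation": [0, 0, -0.3], "delta_rot": [0, 0, 0]}
    - {"translation": [-0.25, 0, -0.3], "delta_rot": [0, 0, 0]}
    - {"translation": [-0.25, 0, 0], "delta_rot": [0, 0, 0]}
    - {"translation": [0, 0, 0], "delta_rot": [0, 0, 0]}
    - {"translation": [0, 0, 0], "delta_rot": [0, 0, 0]}

```text
clock: 19.32
tcp_pos: [0.5056, 0.1387, 0.2475]
orientation: [[-0.985, -0.17, -0.001], [-0.17, 0.985, -0.0], [0.001, 0.0, -1.0]]
force: [-0.5, -0.3, -0.1]
finger_gap: 0.0426
finger_force: 0.0
```

```bash
python3 - <<'E'
from h import *
s=env.state();w=env.camera("wrist");d=env.camera("side");print(s["tcp_pos"],s["force"])
h=np.array([.4468,.1287,.09])
u,v=np.maximum(0,(wproj(s,w,h)-[50,75]).astype(int));a,b=(proj(d,h)-[30,50]).astype(int)
i=cv2.resize(w["img"][v:v+150,u:u+100,::-1],(400,600),interpolation=cv2.INTER_CUBIC);j=cv2.resize(d["img"][b:b+90,a:a+60,::-1],(400,600),interpolation=cv2.INTER_CUBIC)
cv2.imwrite("pics/w6.png",np.hstack([i,j]))
# expected side-view pixels (zoom) of coil top and tip at home
for z in(.154,.118,.06):
    p=proj(d,[h[0],h[1],z]);print(z,((p-[a,b])*6.67+[400,0]).round())
E
```

```text
[0.50558202 0.13874618 0.24746185] [-0.53899744 -0.31174522 -0.10662524]
0.154 [592. 185.]
0.118 [598. 272.]
0.06 [608. 407.]
```

View pics/w6.png

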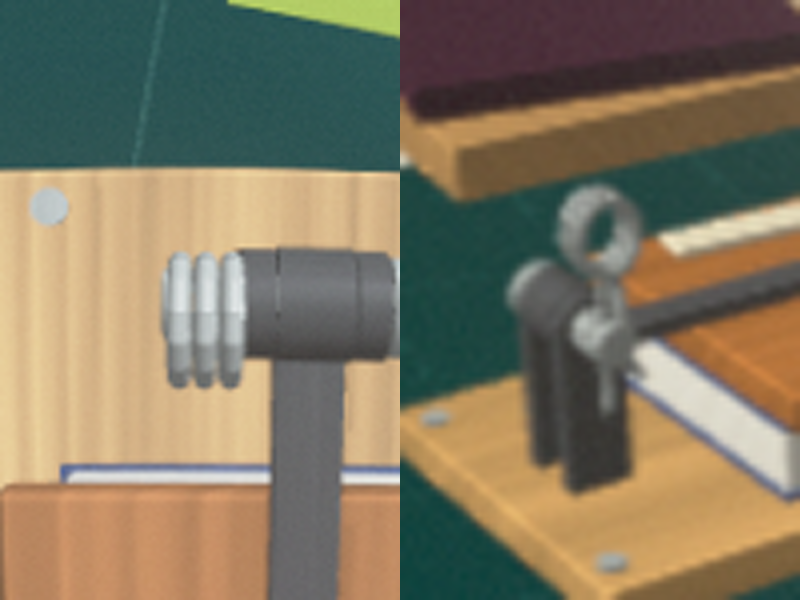

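The cotter stands upright through the pin. Its coil top is at (595,187) and its leg end at (607,412), against predicted (592,185) and (608,407), so it is seated.

```bash
python3 -c "
from workcell import env
print(env.hand_in())"
```

```text
the job is handed in; nothing more can be done
None
```

The press is locked and handed in: the pin is fully home, the cotter's leg is through the cross hole with the bow snapped over the pin, and the arm is clear after about 19 s, with readings peaking near 13 N on the pin and 5 N on the cotter.

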